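Feel for the hidden release notch of a tool case and press its catch

ROBOT

A 7-joint arm with a two-finger parallel gripper is mounted at the origin on the work surface. World frame = base frame: x ahead of the robot, y to its left, z up, the work surface at z = 0. Lengths are in m, angles in rad, forces in N, time in s.
With the tool pointing down it reaches from about 0.35 to 0.9 m from the base axis. Payload 8.1 kg.
Tool frame: the origin (TCP) lies midway between the tips of the shut fingers; the grasp point (between the pads) lies arm.tcp_to_grasp behind it (arm.tcp_to_grasp is the distance from the TCP to the grasp point, in m); z points along the fingers, y is the line along which they close (so a half turn about z gives the same grasp; the last joint's range is limited). The gripper opens to 92 mm and grips with 3 to 60 N. Pads are 19 mm wide; open, the fingers measure 130 mm over their backs; the gripper's body (75 mm by 190 mm) begins 47 mm behind the grasp point.
Start: joints at [-1.298, 0.434, 0.025, 1.573, -0.012, 1.134, -0.075], TCP at [0.229, 0.581, 0.227] pointing down, gripper open.
Joint ranges: [-2.62, 2.62], [-0.44, 2.09], [-1.27, 1.32], [0.08, 2.57], [-1.32, 4.46], [0.12, 2], [-2.74, 2.74]. Speed limits (rad/s): [2.22, 2.22, 3.01, 3.01, 3.14, 3.14, 3.14].

INTERFACE

Orientations are given as a rotation vector (axis times angle).
In Python, from cell import observe, get_image, arm gives the robot as it stands. The module is installed in compiled form; this text tells all that it offers.
- The arm moves only by the tool drive_tool, never from a script. Its argument "steps" is a list of rows, each a list of 5 numbers: the closure, from 0 (fully open) to 1 (shut), then the shift along the world's x, y, z in mm, then the turn about the world's z in rad. In form: [[hand, x, y, z, roll], ...]. A call has 1 to 20 rows; each row shifts and turns the commanded pose from where the row before left it; what a row does not reach is not made up. A row lasts 1/12 s, in which the tool goes at most 41.7 mm and 7.16 degrees, less where a joint would pass 70% of its speed; a pose out of reach is approached as far as the arm can. A call with a gripper value outside its range is refused whole. The fingers move at their own pace and stop on an object; "grip_force" is the grip in N (left out, the last holds). Time passes only in rows, so rows that do not move let the fingers close. It gives the time, the measured TCP pose, the force, the opening and the grip force at its end, in the units of the state.
- observe(): the state, without advancing time (a new reading comes with each control period).
- get_image(name): name is "side" or "top"; returns a dict with "image" (480x640x3 uint8, red, green, blue), "vfov" (degrees; the focal length in pixels is half the picture's height over the tangent of half this angle, whatever the lens; pixels are square), "cx", "cy" (the principal point, pixels), "k1" (the pictures are not rectified: a ray, as slopes to the right and down, at radius r is drawn at 1 + k1 r^2 times it, then the intrinsics apply), "xyz" and "attitude" of the camera in the world. Camera axes: x right, y down, z forward; pixel columns grow to the right and rows downward; lengths in m; the calibration is good to about 2 mm. A picture is of the moment at which its call begins. There is no depth.
- arm.sign_off(): hands the job in; it is judged then, once.
The state is a dict: "clock": time; "joints": joint angles; "dq": joint speeds; "joint_efforts": joint torques, N m; "position": TCP position; "ee_rot": TCP orientation; "force": force on the tool from outside, world axes, zero at the start; "ft_torque": the same for the moment, N m; "width": opening from 0.0 (shut) to 1.0 (fully open); "gripper_force": force on a finger pad.
Only numpy, scipy, OpenCV 4.12 (cv2) and the standard library are available. Lean on these libraries where they do the work, as an engineer would, in place of code of your own. Each camera call takes 0.05 s, during which the arm holds its last target. There are 200 camera calls.

TASK

Pop open the green tool case without gripping anything: touch the tips of the closed fingers to the top of the case's grey rim at its red end, slide them along the rim until they find the hidden notch, then press the catch inside it all the way down so that the lid springs ajar. Do not push or pry the lid itself, leave the loose things on the bench where they are, and finish clear of everything.

Things in the scene. Friction and masses are not known exactly. Their poses are not given: they have to be found in the camera images.
- case: Green tool case fixed to the bench, 300 (x) x 380 (y) x 100 mm high. Origin: centre of its underside; z up; its front faces its own -x (roughly the robot). A level grey rim 50 mm deep runs along the front edge of the top, centre line x = -125 mm, from y = -190 to +190 mm, top 100 mm above the bench. Behind it (x from -96 to +140 mm) is the lid, level with the rim when shut.
- rim_mid (a point): Middle of the rim's top; axes as the case's. The notch's centre is in the rim within 55 mm of this point along y, differing each time and not reported. Notch: 40 mm along y, 46 mm across, open on top and in front. The catch, a flat grey pad 37 (y) x 44 mm, fills it, its top 8.5 mm below the rim's top. The rim has no other dip or step over 0.5 mm.
- red_end: Red end piece of the rim, 41 mm long along the rim, flush with the rim's top (100 mm above the bench). Origin: centre of its underside, 20 mm below its top. Centred on the rim's centre line 170 mm from the rim's middle, at the case's +y end or at its -y end; its axes are parallel to the case's.
- black_end: Black end piece of the rim, same size, at the other end from the red one. Origin as for the red one.
- catch (a joint): Travel of the catch in the notch, m: 0 up (as at the start), 0.008 fully down. It moves straight down, takes about 10 N, does not spring back, and lifts the lid through a linkage as it goes down.
- cover: Lid of the case, a green plate 236 (x) x 376 x 12 mm, hinged along its far (+x) edge. Origin: centre of the plate's underside; x and y axes parallel to the case's when shut. It stands 0.10 rad open (its front edge about 24 mm up) when the catch is fully down, and stays there.
- screwdriver_mid (a point): Loose screwdriver lying on the bench; a point in its middle.
- tape_mid (a point): Loose yellow roll of tape lying flat, 96 mm across, 25 mm high; its centre.
- glue_mid (a point): Loose orange glue bottle standing up, 60 mm across, 110 mm high; its centre.
- offcut_mid (a point): Loose wooden offcut, 90 x 60 x 30 mm; its centre.

How it is judged:
On the way, in this order (a step that is already met when the one before it is completed fails the run):
1. the fingertips touch the top of the rim at its red end (horizontal distance between the grasp point and red_end below 0.035 m and contact force between the fingers and anything else above 0.3 N and x of the grasp point in the frame of case between -0.165 and -0.085 m and height (world z) of the grasp point above 0.09 m), for 0.05 s.
2. the fingertips slide along the rim from the red end towards the middle (horizontal distance between the grasp point and red_end between 0.05 and 0.09 m and contact force between the fingers and anything else above 0.3 N and x of the grasp point in the frame of case between -0.165 and -0.085 m and height (world z) of the grasp point above 0.09 m), for 0.05 s.
3. the fingers press the catch fully down in its notch (value of joint catch above 0.0065 m and contact force between the fingers and anything else above 0.5 N), for 0.1 s.
At the end, for the whole second after the job is handed in: The catch is down at least 6.5 of its 8 mm, the lid stands ajar by more than 0.075 rad, and each loose thing is within 20 mm of where it started (value of joint catch above 0.0065 m and angle between cover's own z axis and vertical above 0.075 rad and distance of each of screwdriver_mid, tape_mid, glue_mid, offcut_mid from where it was at the start of the episode below 0.02 m); the robot touches nothing.
It fails at once if the fingers or arm press on or pry the lid (over 2 N) (contact force between any of the fingers, the arm and cover above 2 N).
It fails at once if the screwdriver is moved or lifted by more than 20 mm (distance of screwdriver_mid from where it was at the start of the episode above 0.02 m).
It fails at once if the tape is moved or lifted by more than 20 mm (distance of tape_mid from where it was at the start of the episode above 0.02 m).
It fails at once if the glue is moved or lifted by more than 20 mm (distance of glue_mid from where it was at the start of the episode above 0.02 m).
It fails at once if the offcut is moved or lifted by more than 20 mm (distance of offcut_mid from where it was at the start of the episode above 0.02 m).
It also fails if it takes over 64 s, if anything falls off the work surface, if the arm or the gripper's body presses on something with over 40 N, if the wrist force passes 120 N, or if a joint passes its speed limit or range.

## Working session

There is one attempt and no reset: what is moved stays moved. The work goes in short steps, Python scripts to look and compute and a tool call to move; the robot and the scene stay as the last step left them, time stands still between calls to the robot, and variables do not carry over. Pictures are saved under pics/ and viewed, at most 10 in all, crops included, and the job is handed in when it is done.

Besides the shell and the picture viewer there is one more tool, called as name(argument=value, ...) on one line, values as JSON. drive_tool: Moves the arm, as the interface text tells. Its arguments: {"type":"object","properties":{"steps":{"type":"array"},"grip_force":{"type":"number"}},"required":["steps"]}

```bash
mkdir -p pics
python3 - <<'E'
from cell import observe,get_image,arm
import cv2,pickle
for n in("top","side"):
    d=get_image(n);pickle.dump(d,open(f"pics/{n}0.pkl","wb"));cv2.imwrite(f"pics/{n}0.png",d["image"][...,::-1])
    print({k:v for k,v in d.items() if k!="image"})
print(observe(),arm.tcp_to_grasp)
E
```

```text
{'vfov': 48.40094837593324, 'cx': 313.497787617928, 'cy': 237.8336404138026, 'k1': -0.0003389677277436332, 'xyz': array([ 0.47871938, -0.00585968,  1.34200607]), 'attitude': array([-2.16132427,  2.19502594, -0.05720669])}
{'vfov': 54.75045520870109, 'cx': 319.2312390467477, 'cy': 243.1412150570305, 'k1': -0.05992480261517414, 'xyz': array([ 0.3622118 , -0.89659426,  0.86259035]), 'attitude': array([-2.24301745,  0.30004355, -0.11628616])}
{'clock': 0.1, 'joints': array([-1.29759621,  0.43513634,  0.02494742,  1.57396654, -0.01160714,
        1.13399644, -0.07510348]), 'dq': array([ 0.00055092, -0.00174621,  0.00193021, -0.00098473,  0.0006973 ,
        0.00021563, -0.00034122]), 'joint_efforts': array([ 2.95067526e-03, -6.69129968e+01,  9.87930112e-01, -3.15145898e+01,
       -6.05727104e-02,  3.72485281e-02,  8.61478816e-05]), 'position': array([0.22925615, 0.58096456, 0.22604898]), 'ee_rot': array([-5.86889952e-01, -3.08613448e+00,  2.12626258e-03]), 'force': array([-0.29010665, -0.6042789 , -0.12256254]), 'ft_torque': array([-0.03027559,  0.00878215,  0.00330291]), 'gripper_force': 0.0, 'width': 1.0029030540991637} 0.0188
```

View pics/top0.png

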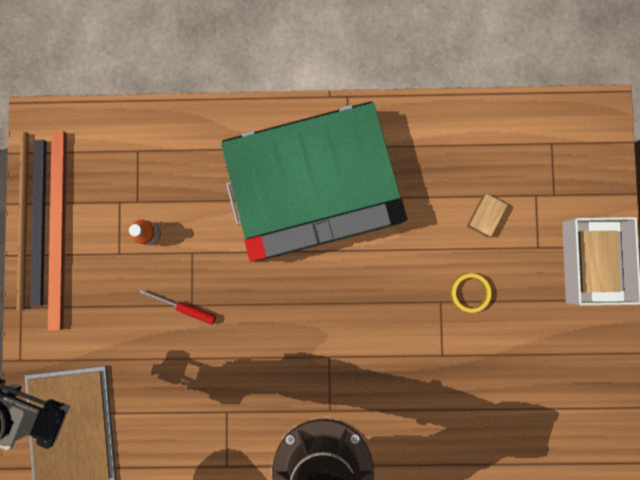

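View pics/side0.png

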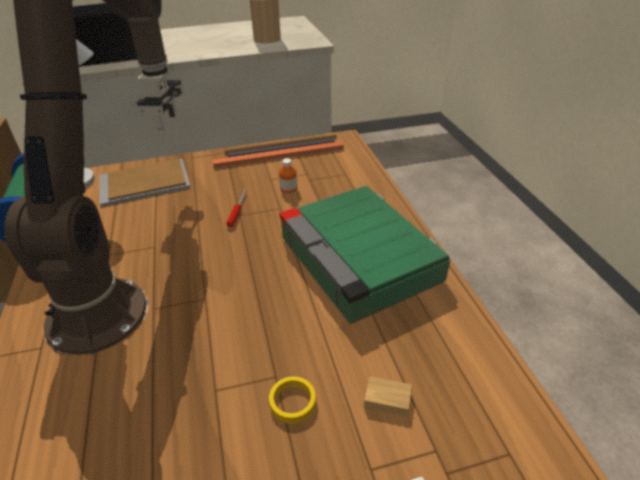

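The top view shows the case, with red end at about (256,248), black end at (398,212), and a notch-like outline near (323,231). The fingers start at the lower left, and the screwdriver (180,307) and glue (142,232) are to the left.

```bash
cat > h.py <<'E'
import numpy as np,cv2
from scipy.spatial.transform import Rotation as R
def cast(d,px,z):
    px=np.atleast_2d(np.array(px,float)); f=240/np.tan(np.radians(d["vfov"]/2))
    K=np.array([[f,0,d["cx"]],[0,f,d["cy"]],[0,0,1]])
    u=cv2.undistortPoints(px[:,None],K,np.array([d["k1"],0,0,0,0.]))[:,0]
    r=R.from_rotvec(d["attitude"]).apply(np.c_[u,np.ones(len(u))])
    return d["xyz"]+r*((z-d["xyz"][2])/r[:,2])[:,None]
E
python3 - <<'E'
from h import *
import pickle
for n in("top","side"):
    d=pickle.load(open(f"pics/{n}0.pkl","rb"));im=d["image"];h=cv2.cvtColor(im,cv2.COLOR_RGB2HSV)
    roi=np.zeros((480,640),bool)
    if n=="top": roi[180:280,235:420]=1
    else: roi[195:310,270:380]=1
    red=((h[...,0]<8)|(h[...,0]>172))&(h[...,1]>180)&(h[...,2]>90)&roi
    m=red.astype(np.uint8); c=max(cv2.findContours(m,0,2)[0],key=cv2.contourArea)
    b=cv2.boxPoints(cv2.minAreaRect(c)); print(n,m.sum(),b.tolist()); print(cast(d,b,.1).round(4)); M=cv2.moments(c);print("cen",cast(d,[M['m10']/M['m00'],M['m01']/M['m00']],.1))
    g=((h[...,0]>60)&(h[...,0]<95)&(h[...,1]>100)).astype(np.uint8)
    c=max(cv2.findContours(g,0,2)[0],key=cv2.contourArea); b=cv2.boxPoints(cv2.minAreaRect(c)); print("green",cast(d,b,.1).round(4).tolist())
    if n=="top": cr=cv2.resize(im[195:270,235:415],None,fx=4.4,fy=4.4,interpolation=2)
    else: cr=cv2.resize(im[195:310,270:380],None,fx=5,fy=5,interpolation=2)
    cv2.imwrite(f"pics/{n}c.png",cr[...,::-1])
E
```

```text
top 387 [[243.82354736328125, 239.2941436767578], [260.058837890625, 235.23533630371094], [265.6470642089844, 257.5882568359375], [249.41177368164062, 261.6470947265625]]
[[0.564  0.1769 0.1   ]
 [0.5729 0.1389 0.1   ]
 [0.5205 0.1262 0.1   ]
 [0.5116 0.1642 0.1   ]]
cen [[0.54203438 0.15134881 0.1       ]]
green [[0.796, 0.2317, 0.1], [0.8862, -0.1339, 0.1], [0.6547, -0.1879, 0.1], [0.5658, 0.1727, 0.1]]
side 158 [[278.89654541015625, 212.24139404296875], [296.82757568359375, 205.0689697265625], [300.2069091796875, 213.51724243164062], [282.27587890625, 220.68966674804688]]
[[0.5094 0.1652 0.1   ]
 [0.5658 0.1855 0.1   ]
 [0.5659 0.1424 0.1   ]
 [0.5108 0.1233 0.1   ]]
cen [[0.53623984 0.15242816 0.1       ]]
green [[0.5682, 0.1625, 0.1], [0.8231, 0.3982, 0.1], [0.872, -0.1324, 0.1], [0.6682, -0.2551, 0.1]]
```

View pics/topc.png

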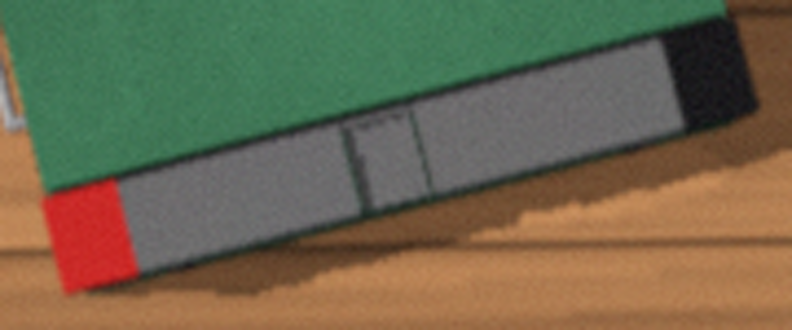

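The crop shows the notch clearly: its outline runs between x≈345–370 and 412–432 (crop), so its centre is at about pixel (324,231). Red is at the +y end and the case yaw is about 13.9°. I'll close the fingers across the rim (narrow side along it) and go above the red end.

drive_tool(steps=[[1,15.5,-21.6,0,-0.0477],[1,15.5,-21.6,0,-0.0477],[1,15.5,-21.6,0,-0.0477],[1,15.5,-21.6,0,-0.0477],[1,15.5,-21.6,0,-0.0477],[1,15.5,-21.6,0,-0.0477],[1,15.5,-21.6,0,-0.0477],[1,15.5,-21.6,0,-0.0477],[1,15.5,-21.6,0,-0.0477],[1,15.5,-21.6,0,-0.0477],[1,15.5,-21.6,0,-0.0477],[1,15.5,-21.6,0,-0.0477],[1,15.5,-21.6,0,-0.0477],[1,15.5,-21.6,0,-0.0477],[1,15.5,-21.6,0,-0.0477],[1,15.5,-21.6,0,-0.0477],[1,15.5,-21.6,0,-0.0477],[1,15.5,-21.6,0,-0.0477],[1,15.5,-21.6,0,-0.0477],[1,15.5,-21.6,0,-0.0477]])

```text
clock: 1.77
position: [0.5397, 0.1482, 0.2265]
ee_rot: [-1.941, -2.47, 0.001]
force: [0.5, 1.0, 0.3]
width: 0.006
gripper_force: 0.0
```

drive_tool(steps=[[1,0,0,-15,0],[1,0,0,-15,0],[1,0,0,-15,0],[1,0,0,-15,0],[1,0,0,-15,0],[1,0,0,-15,0],[1,0,0,0,0],[1,0,0,0,0],[1,0,0,0,0]])

```text
clock: 2.52
position: [0.5398, 0.1494, 0.1374]
ee_rot: [1.938, 2.472, 0.001]
force: [1.0, -0.0, -0.2]
width: 0.008
gripper_force: 0.0
```

Run:
```python
from h import *
from cell import observe,get_image
import pickle
d=pickle.load(open("pics/top0.pkl","rb"))
# red centre, black centre, notch centre (crop px /4.4 + offset), notch top edges
p=np.array([[91,237],[710,74],[391,158]])/4.4+[235,195]
w=cast(d,p,.1);print(w.round(4));v=w[0]-w[1];print(np.linalg.norm(v),np.degrees(np.arctan2(-v[0],v[1])),np.linalg.norm(w[2]-w[0]))
o=observe();print({k:np.round(o[k],4) for k in("position","force","width","clock","joints")});Rm=R.from_rotvec(o["ee_rot"]).as_matrix();print(Rm.round(3))
for n in("top","side"):
    e=get_image(n);im=e["image"];y0,x0=(160,215) if n=="top" else (150,220)
    cv2.imwrite(f"pics/{n}1.png",cv2.resize(im[y0:y0+150,x0:x0+200],None,fx=4,fy=4,interpolation=2)[...,::-1])
```

```text
[[ 0.5412  0.1494  0.1   ]
 [ 0.6226 -0.1802  0.1   ]
 [ 0.5806 -0.0103  0.1   ]]
0.33941152945819775 13.868700194752407 0.164472922410346
{'position': array([0.5398, 0.1494, 0.1374]), 'force': array([ 1.0311, -0.0262, -0.18  ]), 'width': np.float64(0.0077), 'clock': np.float64(2.5167), 'joints': array([-0.6372,  0.4338,  0.3719,  1.8651, -0.1996,  0.8785,  0.0723])}
[[-0.239  0.971  0.001]
 [ 0.971  0.239  0.   ]
 [-0.     0.001 -1.   ]]
```

View pics/side1.png

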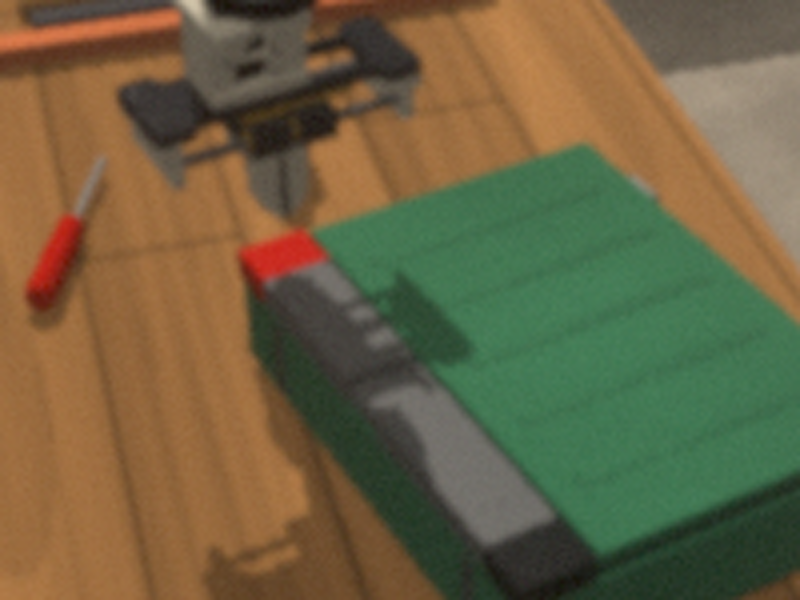

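The side view shows the closed fingertips just above the red end (tip at crop (288,215)), clear of everything. Now I'll descend to contact.

drive_tool(steps=[[1,0,0,-10,0],[1,0,0,-10,0],[1,0,0,-10,0],[1,0,0,-4,0],[1,0,0,-1,0],[1,0,0,-1,0],[1,0,0,-1,0],[1,0,0,-1,0],[1,0,0,0,0],[1,0,0,0,0]])

```text
clock: 3.45
position: [0.5384, 0.1492, 0.1004]
ee_rot: [-1.938, -2.47, 0.001]
force: [-12.9, -2.6, 32.4]
width: 0.005
gripper_force: 16.2
```

drive_tool(steps=[[1,0,0,0.8,0],[1,0,0,0,0],[1,0,0,0,0]])

```text
clock: 3.7
position: [0.5384, 0.1492, 0.1005]
ee_rot: [-1.938, -2.471, 0.001]
force: [-9.6, -1.5, 22.8]
width: 0.006
gripper_force: 11.6
```

drive_tool(steps=[[1,0,0,0.8,0],[1,0,0,0,0],[1,0.96,-3.88,0,0],[1,0.96,-3.88,0,0],[1,0.96,-3.88,0,0],[1,0.96,-3.88,0,0],[1,0.96,-3.88,0,0],[1,0.96,-3.88,0,0],[1,0.96,-3.88,0,0],[1,0.96,-3.88,0,0],[1,0.96,-3.88,0,0],[1,0.96,-3.88,0,0]])

```text
clock: 4.7
position: [0.5492, 0.1111, 0.1004]
ee_rot: [-1.938, -2.473, -0.001]
force: [-0.4, 3.8, 5.3]
width: 0.006
gripper_force: 2.6
```

drive_tool(steps=[[1,0.96,-3.88,-0.4,0],[1,0.96,-3.88,0,0],[1,0.96,-3.88,0,0],[1,0.96,-3.88,0,0],[1,0.96,-3.88,0,0],[1,0.96,-3.88,0,0],[1,0.96,-3.88,0,0]])

```text
clock: 5.28
position: [0.5561, 0.0848, 0.1003]
ee_rot: [-1.936, -2.473, -0.003]
force: [-1.0, 6.6, 9.9]
width: 0.005
gripper_force: 4.3
```

drive_tool(steps=[[1,0.96,-3.88,-0.2,0],[1,0.96,-3.88,0,0],[1,0.96,-3.88,0,0],[1,0.96,-3.88,0,0],[1,0.96,-3.88,0,0],[1,0.96,-3.88,0,0],[1,0.96,-3.88,0,0]])

```text
clock: 5.87
position: [0.5629, 0.0581, 0.1003]
ee_rot: [-1.936, -2.473, -0.004]
force: [-1.6, 6.9, 12.0]
width: 0.007
gripper_force: 5.4
```

drive_tool(steps=[[1,0.96,-3.88,0,0],[1,0.96,-3.88,0,0],[1,0.96,-3.88,0,0],[1,0.96,-3.88,0,0],[1,0.96,-3.88,0,0],[1,0.96,-3.88,0,0],[1,0.96,-3.88,0,0],[1,0.96,-3.88,0,0],[1,0.96,-3.88,0,0],[1,0.96,-3.88,0,0],[1,0.96,-3.88,0,0],[1,0.96,-3.88,0,0]])

```text
clock: 6.87
position: [0.5744, 0.0115, 0.1003]
ee_rot: [-1.936, -2.473, -0.004]
force: [-2.3, 7.0, 10.9]
width: 0.006
gripper_force: 5.1
```

drive_tool(steps=[[1,0.72,-2.9,0,0],[1,0.72,-2.9,0,0],[1,0.72,-2.9,0,0],[1,0.72,-2.9,0,0]])

```text
clock: 7.2
position: [0.5768, -0.002, 0.0995]
ee_rot: [-1.938, -2.473, 0.0]
force: [-0.4, -0.2, -0.3]
width: 0.003
gripper_force: 0.0
```

The contact force dropped to zero, so the tips are over the notch. Next I'll centre and press.

drive_tool(steps=[[1,0.7,-2.8,0,0],[1,0.7,-2.8,0,0],[1,0.6,-2.7,0,0],[1,0,0,-2,0],[1,0,0,-2,0],[1,0,0,-2,0],[1,0,0,-1,0],[1,0,0,-1,0],[1,0,0,0,0],[1,0,0,0,0]])

```text
clock: 8.03
position: [0.5788, -0.01, 0.0917]
ee_rot: [-1.938, -2.472, -0.0]
force: [-0.6, 0.3, 0.0]
width: 0.004
gripper_force: 0.3
```

Tips are 8 mm below the rim top without side force, just touching the catch.

drive_tool(steps=[[1,0,0,-1,0],[1,0,0,-1,0],[1,0,0,-1,0],[1,0,0,-1,0],[1,0,0,-1,0],[1,0,0,-1,0],[1,0,0,-1,0],[1,0,0,-1,0],[1,0,0,-1,0],[1,0,0,0,0],[1,0,0,0,0],[1,0,0,0,0]])

```text
clock: 9.03
position: [0.5789, -0.01, 0.0837]
ee_rot: [-1.938, -2.472, -0.001]
force: [-4.6, 0.5, 13.7]
width: 0.005
gripper_force: 6.6
```

drive_tool(steps=[[1,0,0,-1,0],[1,0,0,-0.5,0],[1,0,0,0,0],[1,0,0,0,0],[1,0,0,0,0]])

```text
clock: 9.45
position: [0.5789, -0.0101, 0.0835]
ee_rot: [1.939, 2.472, 0.002]
force: [-10.5, 1.5, 29.1]
width: 0.009
gripper_force: 14.4
```

The catch is at its hard stop. I'll retreat straight up.

drive_tool(steps=[[1,0,0,2,0],[1,0,0,5,0],[1,0,0,10,0],[1,0,0,15,0],[1,0,0,20,0],[1,0,0,20,0],[1,-10,0,20,0],[1,-15,0,20,0],[1,-15,0,15,0],[1,-15,0,10,0],[1,-15,0,0,0],[1,0,0,0,0],[1,0,0,0,0],[1,0,0,0,0]])

```text
clock: 10.62
position: [0.5095, -0.0101, 0.2185]
ee_rot: [1.938, 2.472, 0.001]
force: [0.8, 0.5, 0.6]
width: 0.01
gripper_force: 0.0
```

Run:
```python
from cell import observe,get_image
import cv2
print(observe()["position"],observe()["force"])
cv2.imwrite("pics/side2.png",get_image("side")["image"][...,::-1])
```

```text
[ 0.50952172 -0.01005402  0.21845906] [0.79031782 0.50418001 0.6427727 ]
```

View pics/side2.png

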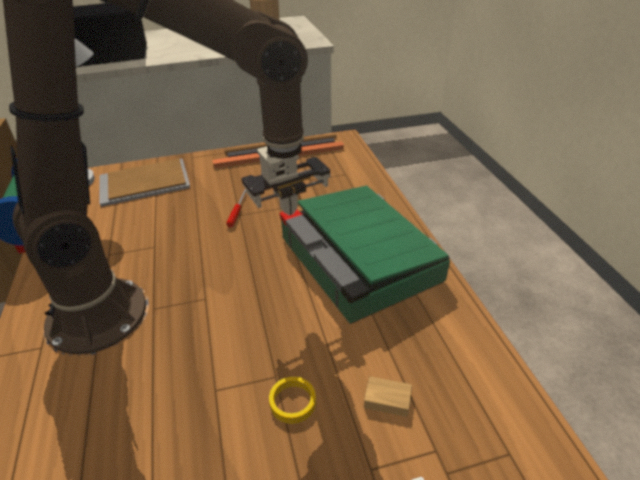

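The picture shows a dark gap under the lid's front edge near (372,285), so the lid is ajar. The screwdriver, tape and offcut are where they were, the glue is hidden behind the gripper, and the gripper is clear.

```bash
python3 -c "
from cell import arm
print(arm.sign_off())"
```

```text
the job is handed in; nothing more can be done
None
```

I slid the closed fingertips along the rim from the red end, found the notch, and pressed the catch to its hard stop; the lid stands ajar, the arm is clear, and the job is handed in (result not reported; the glue was hidden in the final picture, so it was not rechecked).

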